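# Lay the bottle down in its case and shut the lid

## Task

The squeeze bottle stands at one end of the open grey storage case; a black rubber pad lies at the other end. Gently push the bottle over with the fingertips so that it lies flat on its broad side inside the case with its neck at the pad's end, then push the green lid over until it is fully shut. Only push, do not pinch, lift or carry the bottle, and leave the other things alone.

Things in the scene. Friction and masses are not known exactly. Their poses are not given: they have to be found in the camera images.
- case: Fixed grey plastic storage case, open on top, outside 124 (x) x 330 (y) x 60 mm high (z), walls and floor 5 mm thick. Origin: centre of its underside, on the bench. Its own x points to the hinge side (far from the robot), its own y along its length to its left end, z up. It may stand turned by up to 0.2 rad. Two latch keepers stand 4 mm out of the front wall.
- case_lid (a joint): Angle (rad) of the green lid about its hinge along the far upper long edge of the case: 0 shut, 1.57 upright, 1.9 stop (leaning away from the robot). Starts at 1.42 to 1.85. Stiff hinge (0.14 N m): the lid stays where it is left, even half shut; about 2 N at the free edge moves it; no snap. Plate 124 x 330 x 6 mm, 0.15 kg.
- lid_hinge (a point): Middle of the lid's hinge line: in the case's frame at x = +62, y = 0, z = 60.5 mm. Its axes turn with the lid; at lid angle 0 they agree with the case's axes.
- lid_edge (a point): Middle of the lid's free edge on its outer (upper when shut) face, 124 mm from the hinge; about 185 mm above the bench when the lid is upright. Axes as lid_hinge. Two black latch tabs, 30 mm wide, 100 mm either side of it, stand 5 mm out beyond the edge.
- bottle: Squeeze bottle with orange cap, 226 mm tall, 0.2 to 0.37 kg, 44 mm thick (own x), 78 mm broad (own y), narrowing above 130 mm (cap 34 mm across). Origin: centre of underside; z to the cap. Starts upright on the case's floor, centre 112 to 122 mm left or right of the case's middle; its own x points to the case's right end (-y of the case). Once past balance it falls by itself.
- bottle_mid (a point): Point on the bottle's axis halfway up, 113 mm from its underside; axes as the bottle's.
- pepper_mill: Bystander: small clear mill with a grey top, 44 mm across, 90 mm tall, standing to the left. Origin: centre of its underside.
- sugar_jar: Bystander: glass jar with a red lid, 64 mm across, 105 mm tall, standing to the left. Origin: centre of its underside.
- mug: Bystander: orange mug, 78 mm across, 101 mm tall, standing to the right. Origin: centre of its underside, handle included.
- fish_tin: Bystander: flat tin with a blue lid, 63 x 105 x 24 mm, lying to the right. Origin: centre of its underside.
- bottle_neck (a point): Point on the bottle's axis at its neck, 200 mm from its underside; axes as the bottle's.
- pad: Thin black rubber pad fixed on the case's floor, 70 x 40 x 3 mm, at the end of the case away from the bottle, 112 to 122 mm from the case's middle. Origin: centre of its underside. It is too thin to touch the bottle when that lies flat.
Mind the look-alikes: they are no part of the job. Of the things that look like the bottle, the largest one is meant.

How it is judged:
On the way:
1. the bottle lies at rest on its broad side in the case, neck at the pad's end, while the lid is still open (over 1.0 rad) (angle between bottle's own z axis and vertical above 1.4 rad and (angle between bottle's own x axis and vertical above 2.85 rad or angle between bottle's own x axis and vertical below 0.29 rad) and height (world z) of bottle_mid below 0.04 m and linear speed of bottle below 0.05 m/s and value of joint case_lid above 1 rad and horizontal distance between bottle_neck and pad below 0.1 m), for 0.2 s.
At the end, for the whole second after the job is handed in: The lid is shut to within 0.04 rad (5 mm at its free edge) and the bottle lies at rest inside the case on its broad side (within about 10 degrees of level, 16 degrees of flat), its neck at the pad's end (within 100 mm of the pad's centre) (value of joint case_lid below 0.04 rad and angle between bottle's own z axis and vertical between 1.4 and 1.75 rad and (angle between bottle's own x axis and vertical above 2.85 rad or angle between bottle's own x axis and vertical below 0.29 rad) and height (world z) of bottle_mid below 0.04 m and x of bottle_mid in the frame of case between -0.04 and 0.04 m and y of bottle_mid in the frame of case between -0.06 and 0.06 m and horizontal distance between bottle_neck and pad below 0.1 m and linear speed of bottle below 0.02 m/s); the robot touches nothing.
It fails at once if the bottle is lifted or carried (its middle over 145 mm, or its underside's centre over 65 mm above the bench) (height (world z) of bottle_mid above 0.145 m or height (world z) of bottle above 0.065 m).
It fails at once if the bottle is pinched or pushed hard (over 15 N from the fingers) (contact force between the fingers and bottle above 15 N).
It fails at once if a bystander is disturbed (moved over 15 mm) (distance of any of pepper_mill, sugar_jar, mug, fish_tin from where it was at the start of the episode above 0.015 m).
It also fails if it takes over 48 s, if anything falls off the work surface, if the arm or the gripper's body presses on something with over 40 N, if the wrist force passes 120 N, or if a joint passes its speed limit or range.

## Robot

A 7-joint arm with a two-finger parallel gripper is mounted at the origin on a cart in front of the work surface, level with it; the furniture and walls round the work are solid. World frame = base frame: x ahead of the robot, y to its left, z up, the work surface at z = 0. Lengths are in m, angles in rad, forces in N, time in s.
With the tool pointing down it reaches from about 0.425 to 0.95 m from the base axis. Payload 4.7 kg.
Tool frame: the origin (TCP) lies midway between the tips of the shut fingers; the grasp point (between the pads) lies manip.grip_point_offset behind it (manip.grip_point_offset is the distance from the TCP to the grasp point, in m); z points along the fingers, y is the line along which they close (so a half turn about z gives the same grasp; the last joint's range is limited). The gripper opens to 85 mm and grips with 20 to 120 N. Pads are 22 mm wide; open, the fingers measure 114 mm over their backs; the gripper's body (76 mm by 85 mm) begins 54 mm behind the grasp point. The pads swing forward as they close: fully open they stand 13 mm farther back than shut.
Start: joints at [-1.282, 0.469, -0.049, 1.532, 0.024, 1.141, -0.082], TCP at [0.211, 0.641, 0.231] pointing down, gripper open.
Joint ranges: [-2.59, 2.59], [-0.33, 1.99], [-1.39, 1.29], [0.1, 2.45], [-1.04, 4.18], [0.21, 1.99], [-2.66, 2.66]. Speed limits (rad/s): [2.57, 2.57, 3.14, 3.14, 3.14, 3.14, 3.14].

## Interface

Orientations are given as a 3x3 rotation matrix whose columns are the frame's x, y, z axes.
In Python, from station import sensors, snapshot, manip, recognise gives the robot as it stands.
- The arm moves only by the tool step_arm, never from a script. Its argument "plan" is a list of rows, each a list of 6 numbers: the shift along the world's x, y, z normalised to -1 to 1, where 1 is 0.05 m, then the turn, a rotation vector about the world's x, y, z normalised to -1 to 1, where 1 is 90 degrees. A call has 1 to 12 rows; each row shifts and turns the commanded pose from where the row before left it; what a row does not reach is not made up. A row lasts 1/10 s, in which the tool goes at most 50 mm and 8.59 degrees, less where a joint would pass 70% of its speed; a pose out of reach is approached as far as the arm can. A call with a number of a shift or a turn outside -1 to 1 is refused whole. A call with a gripper value outside its range is refused whole. "fingers" is the closure, from 0 (fully open) to 1 (shut), set as the call begins (left out, the last holds). The fingers move at their own pace and stop on an object; "newtons" is the grip in N (left out, the last holds). Time passes only in rows, so rows that do not move let the fingers close. It gives the time, the measured TCP pose, the force, the opening and the grip force at its end, in the units of the state.
- sensors.sense(): the state, without advancing time (a new reading comes with each control period).
- snapshot(name): name is "scene" or "top"; returns a dict with "frame" (384x512x3 uint8, blue, green, red), "mtx" (3x3 intrinsics, pixels), "view" (4x4, takes a point from world to camera coordinates). Camera axes: x right, y up, looking along -z (the intrinsics and any distortion apply to the point x, -y, -z); pixel columns grow to the right and rows downward; lengths in m; the calibration is good to about 2 mm. A picture is of the moment at which its call begins. There is no depth.
- manip.job_done(): hands the job in; it is judged then, once.
Trained networks look in a picture, given as the dict that the camera call returned (one of the last four; its "shot" number tells which), for a name from the list of things; names that differ only in an ending like _2 or _b are one class to them, and where a whole thing is asked for, a point or a joint stands for the part that bears it (a point fixed in the world has none). Each returns a list of dicts, best first, with "p" (0 to 1); they miss things now and then, are a little off and sometimes report something else, mostly with a low value. They report only what shows in the picture. A call takes as long as a camera call. They do not tell look-alikes from the thing itself.
- recognise(target, picture): "xyz" ([x, y, z] in m, in world coordinates, good to about 4 mm: the middle of the surface that is visible of it).
The state is a dict: "time_s": time; "joints": joint angles; "dq": joint speeds; "joint_efforts": joint torques, N m; "eef_pos": TCP position; "tcp_rot": TCP orientation; "ft_force": force on the tool from outside, world axes, zero at the start; "torque": the same for the moment, N m; "width": opening from 0.0 (shut) to 1.0 (fully open); "grasp_force": force on a finger pad.
Only numpy, scipy, OpenCV 4.12 (cv2) and the standard library are available. Lean on these libraries where they do the work, as an engineer would, in place of code of your own. Each camera call takes 0.05 s, during which the arm holds its last target. There are 200 camera calls.

## Working session

There is one attempt and no reset: what is moved stays moved. The work goes in short steps, Python scripts to look and compute and a tool call to move; the robot and the scene stay as the last step left them, time stands still between calls to the robot, and variables do not carry over. Pictures are saved under pics/ and viewed, at most 10 in all, crops included, and the job is handed in when it is done.

Besides the shell and the picture viewer there is one more tool, called after "Emit:" as name(argument=value, ...), one argument or row to a line, values as JSON. step_arm: Moves the arm, as the interface text tells. Scaled input: -1 to 1 covers 0.05 m each way for a shift and 90 degrees each way for a turn. Its arguments: {"type":"object","properties":{"plan":{"type":"array","items":{"type":"array","items":{"type":"number"}}},"fingers":{"type":"number"},"newtons":{"type":"number"}},"required":["plan"]}

```bash
mkdir -p pics
python3 - <<'E'
from station import sensors, snapshot, manip, recognise
import cv2,numpy as np
s=sensors.sense(); print(s['time_s'],s['eef_pos'],np.round(s['tcp_rot'],3).tolist(),s['width'],manip.grip_point_offset)
for n in('scene','top'):
    p=snapshot(n); cv2.imwrite(f'pics/{n}0.png',p['frame'])
    print(n,np.round(p['mtx'],1).tolist(),np.round(p['view'],3).tolist())
    for t in('case','case_lid','bottle','pad','pepper_mill','sugar_jar','mug','fish_tin'):
        print(t,[(np.round(d['xyz'],3).tolist(),round(d['p'],2)) for d in recognise(t,p)][:4])
E
```

```text
0.0 [0.21072659 0.6406371  0.23024808] [[-0.95, 0.312, -0.001], [0.312, 0.95, -0.002], [-0.0, -0.002, -1.0]] 0.9945930456737945 0.0187
scene [[371.1, 0.0, 253.6], [0.0, 371.1, 193.8], [0.0, 0.0, 1.0]] [[0.701, -0.713, -0.004, -0.408], [0.512, 0.5, 0.699, -0.382], [-0.496, -0.492, 0.715, -0.831], [0.0, 0.0, 0.0, 1.0]]
case [([0.545, 0.001, 0.057], 0.58)]
case_lid [([0.572, -0.001, 0.145], 0.67)]
bottle [([0.56, 0.232, 0.075], 0.91), ([0.432, 0.223, 0.075], 0.9), ([0.51, -0.143, 0.136], 0.81)]
pad [([0.483, 0.098, 0.011], 0.57)]
pepper_mill [([0.552, 0.338, 0.047], 0.59)]
sugar_jar [([0.676, 0.32, 0.082], 0.83)]
mug [([0.567, -0.343, 0.057], 0.58)]
fish_tin [([0.435, -0.352, 0.024], 0.72), ([0.515, -0.145, 0.132], 0.65)]
top [[403.7, 0.0, 246.8], [0.0, 403.7, 190.3], [0.0, 0.0, 1.0]] [[0.024, -0.999, 0.022, -0.026], [0.998, 0.025, 0.057, -0.562], [-0.057, 0.02, 0.998, -1.266], [0.0, 0.0, 0.0, 1.0]]
case [([0.525, -0.005, 0.006], 0.69), ([0.522, -0.117, 0.163], 0.57)]
case_lid [([0.575, 0.003, 0.156], 0.85)]
bottle [([0.526, -0.119, 0.162], 0.88), ([0.562, 0.236, 0.103], 0.74), ([0.437, 0.228, 0.098], 0.52)]
pad [([0.482, 0.102, 0.008], 0.67)]
pepper_mill [([0.562, 0.338, 0.08], 0.44)]
sugar_jar [([0.679, 0.325, 0.105], 0.95), ([0.432, -0.352, 0.021], 0.61)]
mug [([0.568, -0.349, 0.047], 0.72)]
fish_tin [([0.431, -0.352, 0.02], 0.63)]
```

View pics/scene0.png

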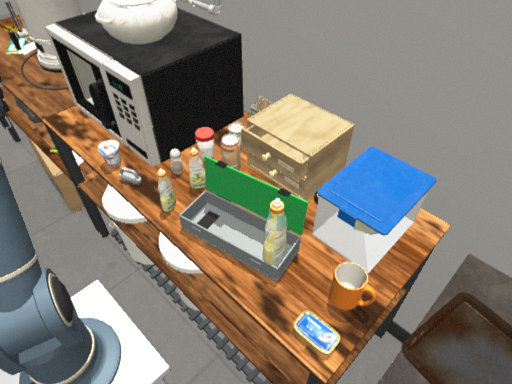

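View pics/top0.png

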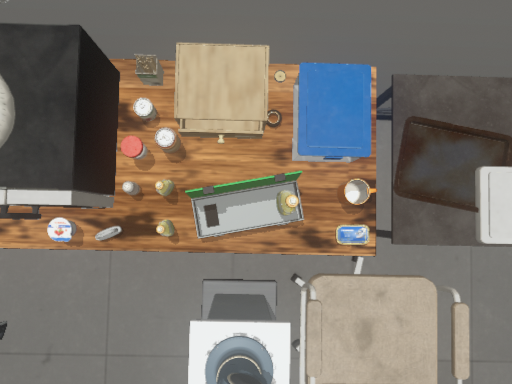

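The scene shows the tall bottle at the case's right end (275,235). The small look-alikes are at (165,190) and (197,168). In the top view the pad is at (211,214), the bottle at (290,201), the lid strip runs from (190,190) to (300,178), and the wooden box front is at row ~135. Next I'll zoom in for the case yaw and lid angle.

Run:
```python
import cv2
a=cv2.imread('pics/top0.png')[120:250,170:320]; cv2.imwrite('pics/c1.png',cv2.resize(a,None,fx=5,fy=4.6,interpolation=cv2.INTER_CUBIC)[:600])
```

```text
(no output)
```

View pics/c1.png

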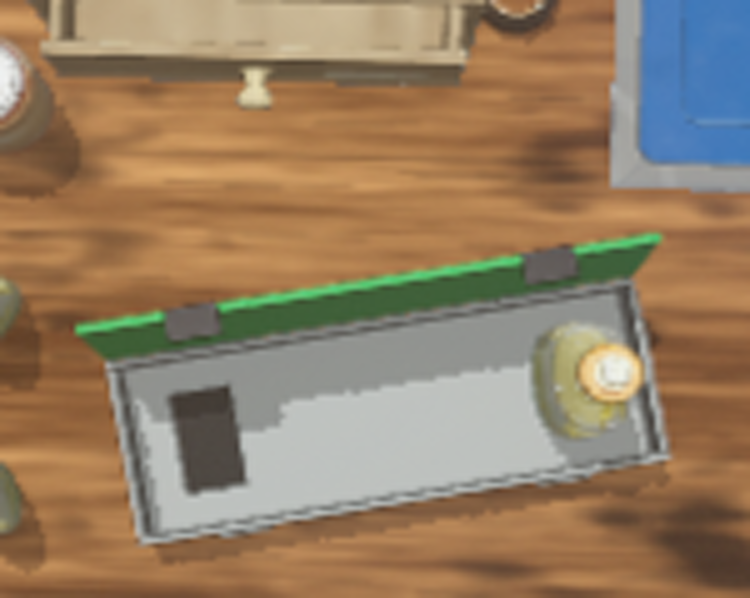

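The crop shows the case rim corners at (142,545), (667,460), (105,365) and (632,283), the cap at (610,372), the lid's free edge from (78,330) to (662,238), and the pad at (208,440).

```bash
cat > h.py <<'E'
import numpy as np
def ray(p,u,v):
    V=p['view'];K=p['mtx'];d=np.linalg.inv(K)@[u,v,1];d=np.array([d[0],-d[1],-d[2]])
    R=V[:3,:3];return -R.T@V[:3,3],R.T@d
def atz(p,u,v,z):
    o,d=ray(p,u,v);return o+d*(z-o[2])/d[2]
E
python3 - <<'E'
from h import *
from station import snapshot
p=snapshot('top');q=snapshot('scene')
f=lambda u,v,z:np.round(atz(p,170+u/5,120+v/4.6,z),4)
c=[f(142,545,.06),f(667,460,.06),f(105,365,.06),f(632,283,.06)];print(c)
C=np.mean(c,0);th=np.mean([np.arctan2((a-b)[1],(a-b)[0])-np.pi/2 for a,b in((c[0],c[1]),(c[2],c[3]))]);print('C',C,'yaw',th)
R=np.array([[np.cos(th),-np.sin(th)],[np.sin(th),np.cos(th)]])
print('cap',f(610,372,.231),'casefr',R.T@(f(610,372,.231)-C)[:2]); print('pad casefr',R.T@(f(208,440,.008)-C)[:2])
M=f((78+662)/2,(330+238)/2,.06)
# lid edge: intersect ray with plane y_case=0
o,d=ray(p,170+370/5,120+284/4.6)
n=R[:,1]; t=(n@(C-o)[:2])/(n@d[:2]);P=o+t*d;x=R[:,0]@(P-C)[:2];print('lid edge pt top-ray',P,x)
for a in np.arange(1.4,1.9,.05):
    L=np.array([.062+.124*np.cos(a),.0605+.124*np.sin(a)])
    pt=o+d*(L[1]-o[2])/d[2];print(round(a,2),round(R[:,0]@(pt-C)[:2]-L[0],4),end='; ')
# box front top edge
print('\nbox front for z .1,.15:',f(255,75,.1),f(255,75,.15),'knob',f(255,108,.08))
E
```

```text
[array([0.4099, 0.1324, 0.06  ]), array([ 0.4735, -0.1869,  0.06  ]), array([0.5283, 0.1586, 0.06  ]), array([ 0.5912, -0.1633,  0.06  ])]
C [ 0.500725 -0.0148    0.06    ] yaw 0.19479164230960755
cap [ 0.5255 -0.128   0.231 ] casefr [ 0.00239522 -0.11585467]
pad casefr [0.00114836 0.11444205]
lid edge pt top-ray [ 5.75125557e-01 -1.21266374e-04  2.03306445e-01] 0.07583474224777653
1.4 -0.0057; 1.45 0.0004; 1.5 0.0065; 1.55 0.0127; 1.6 0.0189; 1.65 0.0251; 1.7 0.0313; 1.75 0.0375; 1.8 0.0436; 1.85 0.0498; 
box front for z .1,.15: [0.7175 0.0706 0.1   ] [0.708  0.0682 0.15  ] knob [0.6994 0.0709 0.08  ]
```

Emit:
step_arm(
  plan=[
    [0.3, -0.6, 0.25, 0, 0, -0.0842],
    [0.3, -0.6, 0.25, 0, 0, -0.0842],
    [0.3, -0.6, 0.25, 0, 0, -0.0842],
    [0.3, -0.6, 0.25, 0, 0, -0.0842],
    [0.3, -0.6, 0.25, 0, 0, -0.0842],
    [0.3, -0.6, 0.25, 0, 0, -0.0842],
    [0.3, -0.6, 0.25, 0, 0, -0.0842],
    [0.3, -0.6, 0.25, 0, 0, -0.0842],
    [0.24, -0.7, 0, 0, 0, 0],
    [0.24, -0.7, 0, 0, 0, 0],
    [0.24, -0.7, 0, 0, 0, 0],
    [0.24, -0.7, 0, 0, 0, 0],
  ],
  fingers=1,
)

```text
time_s: 2.2
eef_pos: [0.3792, 0.2597, 0.3316]
tcp_rot: [[-0.194, 0.981, 0.0], [0.981, 0.194, 0.001], [0.001, 0.001, -1.0]]
ft_force: [0.3, 1.1, 0.4]
width: -0.003
grasp_force: 0.0
```

Emit:
step_arm(
  plan=[
    [0.17, -0.78, 0, 0, 0, 0],
    [0.17, -0.78, 0, 0, 0, 0],
    [0.17, -0.78, 0, 0, 0, 0],
    [0.17, -0.78, 0, 0, 0, 0],
    [0.17, -0.78, 0, 0, 0, 0],
    [0.17, -0.78, 0, 0, 0, 0],
    [0.17, -0.78, 0, 0, 0, 0],
    [0.17, -0.78, 0, 0, 0, 0],
    [0.17, -0.78, 0, 0, 0, 0],
    [0.17, -0.78, 0, 0, 0, 0],
    [0.17, -0.78, 0, 0, 0, 0],
    [0.17, -0.78, 0, 0, 0, 0],
  ],
)

```text
time_s: 3.4
eef_pos: [0.4811, -0.2081, 0.3317]
tcp_rot: [[-0.194, 0.981, 0.001], [0.981, 0.194, 0.001], [0.0, 0.001, -1.0]]
ft_force: [0.3, 0.6, 0.1]
width: 0.005
grasp_force: 0.0
```

Emit:
step_arm(
  plan=[
    [0.23, 0, -0.5, 0, 0, 0],
    [0.23, 0, -0.5, 0, 0, 0],
    [0.23, 0, -0.5, 0, 0, 0],
    [0.23, 0, -0.5, 0, 0, 0],
    [0.23, 0, -0.5, 0, 0, 0],
    [0, 0, 0, 0, 0, 0],
  ],
)

```text
time_s: 4.0
eef_pos: [0.5378, -0.2052, 0.2031]
tcp_rot: [[-0.195, 0.981, -0.006], [0.981, 0.195, 0.001], [0.002, -0.006, -1.0]]
ft_force: [-0.7, -0.7, -0.8]
width: 0.0
grasp_force: 0.0
```

Run:
```python
from station import snapshot
import cv2,numpy as np
a,b=snapshot('scene'),snapshot('top')
x=cv2.resize(a['frame'][130:330,150:400],None,fx=1.6,fy=2.2);y=cv2.resize(b['frame'][130:250,170:370],(400,440))
cv2.imwrite('pics/s1.png',np.hstack([x,y]))
```

```text
(no output)
```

View pics/s1.png

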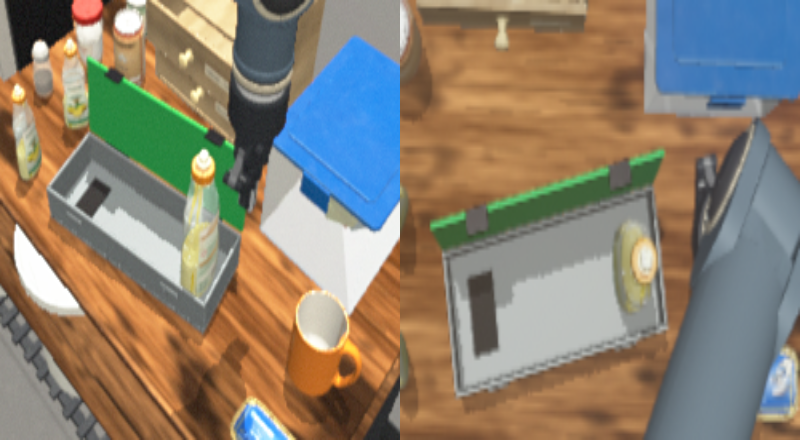

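The fingertip stands right of the cap at cap height: in s1.png the finger is at (245,180) and the cap at (203,165), with a clear gap. I'll push gently along the case's +y.

Emit:
step_arm(
  plan=[
    [-0.12, 0.6, 0, 0, 0, 0],
    [-0.031, 0.157, 0, 0, 0, 0],
    [-0.031, 0.157, 0, 0, 0, 0],
    [-0.031, 0.157, 0, 0, 0, 0],
    [-0.031, 0.157, 0, 0, 0, 0],
    [-0.031, 0.157, 0, 0, 0, 0],
  ],
)

```text
time_s: 4.7
eef_pos: [0.5246, -0.1375, 0.2067]
tcp_rot: [[-0.193, 0.981, 0.001], [0.981, 0.193, -0.0], [-0.0, 0.001, -1.0]]
ft_force: [0.6, 0.6, 0.7]
width: 0.002
grasp_force: 0.1
```

Emit:
step_arm(
  plan=[
    [-0.031, 0.157, 0, 0, 0, 0],
    [-0.031, 0.157, 0, 0, 0, 0],
    [-0.031, 0.157, 0, 0, 0, 0],
  ],
)

```text
time_s: 5.0
eef_pos: [0.5198, -0.1133, 0.2062]
tcp_rot: [[-0.194, 0.981, -0.0], [0.981, 0.194, 0.0], [0.0, -0.0, -1.0]]
ft_force: [0.8, 0.2, 0.3]
width: 0.001
grasp_force: 0.0
```

Run:
```python
from station import snapshot
import cv2,numpy as np
a,b=snapshot('scene'),snapshot('top')
x=cv2.resize(a['frame'][130:330,150:400],None,fx=1.6,fy=2.2);y=cv2.resize(b['frame'][130:250,170:370],(400,440))
cv2.imwrite('pics/s2.png',np.hstack([x,y]))
```

```text
(no output)
```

View pics/s2.png

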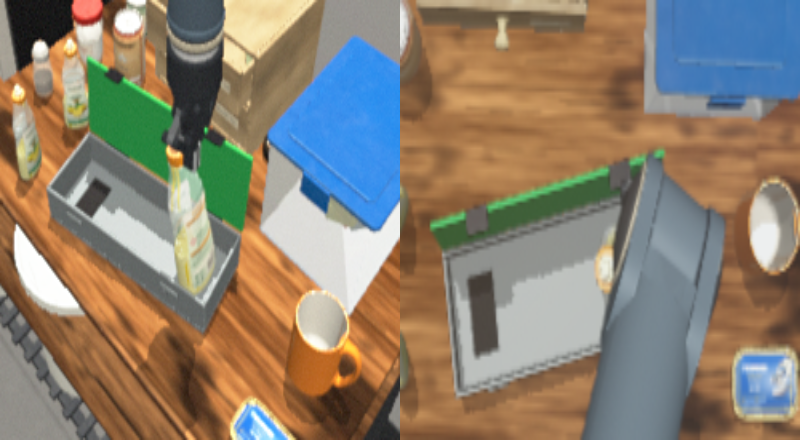

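The bottle is tilting straight towards the pad (cap at (175,155) in the left half), with its base still in place. I'll continue.

Emit:
step_arm(
  plan=[
    [-0.031, 0.157, 0, 0, 0, 0],
    [-0.031, 0.157, 0, 0, 0, 0],
    [0, 0, 0, 0, 0, 0],
    [0, 0, 0, 0, 0, 0],
    [0, 0, 0, 0, 0, 0],
    [0, 0, 0, 0, 0, 0],
    [0, 0, 0, 0, 0, 0],
    [0, 0, 0, 0, 0, 0],
    [0, 0, 0, 0, 0, 0],
  ],
)

```text
time_s: 6.0
eef_pos: [0.5169, -0.0984, 0.2063]
tcp_rot: [[-0.193, 0.981, 0.0], [0.981, 0.193, -0.0], [-0.0, 0.0, -1.0]]
ft_force: [0.8, 0.2, 0.4]
width: -0.003
grasp_force: 0.0
```

Run:
```python
from station import snapshot
import cv2,numpy as np
a,b=snapshot('scene'),snapshot('top')
x=cv2.resize(a['frame'][130:330,150:400],None,fx=1.6,fy=2.2);y=cv2.resize(b['frame'][130:250,170:370],(400,440))
cv2.imwrite('pics/s3.png',np.hstack([x,y]))
```

```text
(no output)
```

View pics/s3.png

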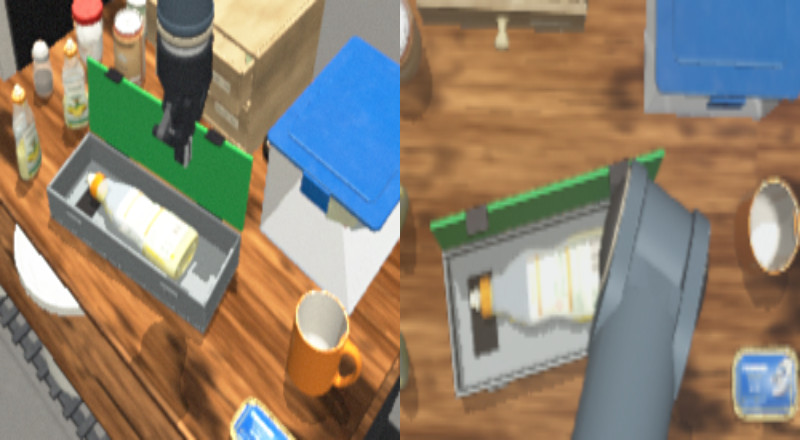

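The bottle lies flat along the case with its cap over the pad (95,185). Next, the fingers go over and behind the lid.

Emit:
step_arm(
  plan=[
    [0, 0, 0.5, 0, 0, 0],
    [0, 0, 0.5, 0, 0, 0],
    [0.615, 0.25, 0, 0, 0, 0],
    [0.615, 0.25, 0, 0, 0, 0],
    [0.615, 0.25, 0, 0, 0, 0],
    [0.615, 0.25, 0, 0, 0, 0],
    [0, 0, 0, 0, 0, 0],
  ],
)

```text
time_s: 6.8
eef_pos: [0.6432, -0.0447, 0.2551]
tcp_rot: [[-0.199, 0.98, 0.001], [0.98, 0.199, -0.001], [-0.001, 0.001, -1.0]]
ft_force: [-0.0, 0.5, 0.4]
width: 0.003
grasp_force: 0.0
```

Run:
```python
from station import snapshot
import cv2,numpy as np
a,b=snapshot('scene'),snapshot('top')
x=cv2.resize(a['frame'][100:300,150:400],None,fx=1.6,fy=2.2);y=cv2.resize(b['frame'][130:250,170:370],(400,440))
cv2.imwrite('pics/s4.png',np.hstack([x,y]))
```

```text
(no output)
```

View pics/s4.png

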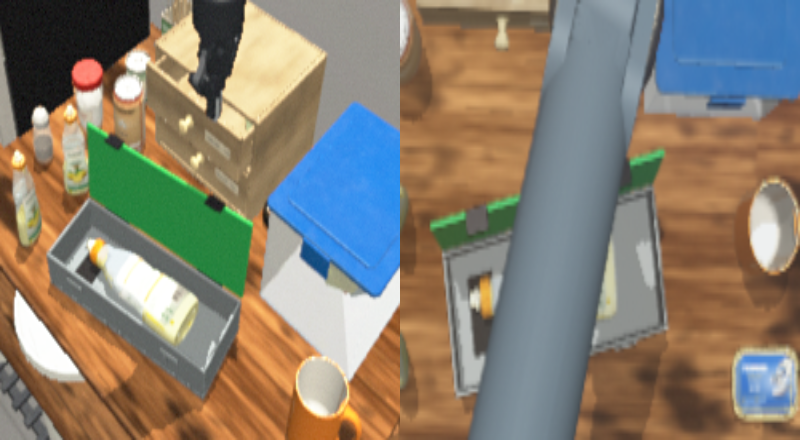

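The fingertips (215,110) are clear behind the lid and the bottle is still flat. I'll lower them and start pushing.

Emit:
step_arm(
  plan=[
    [0, 0, -0.45, 0, 0, 0],
    [0, 0, -0.45, 0, 0, 0],
    [0, 0, -0.45, 0, 0, 0],
    [0, 0, -0.45, 0, 0, 0],
    [-0.26, -0.052, -0.02, 0, 0, 0],
    [-0.26, -0.052, -0.02, 0, 0, 0],
    [-0.26, -0.052, -0.02, 0, 0, 0],
  ],
)

```text
time_s: 7.6
eef_pos: [0.5998, -0.0571, 0.1637]
tcp_rot: [[-0.192, 0.981, 0.001], [0.981, 0.192, 0.0], [-0.0, 0.001, -1.0]]
ft_force: [1.1, 0.7, 1.8]
width: -0.001
grasp_force: 0.8
```

Emit:
step_arm(
  plan=[
    [-0.26, -0.052, -0.03, 0, 0, 0],
    [-0.26, -0.052, -0.035, 0, 0, 0],
    [-0.26, -0.052, -0.035, 0, 0, 0],
    [-0.183, -0.036, -0.074, 0, 0, 0],
    [-0.183, -0.036, -0.074, 0, 0, 0],
    [0, 0, 0, 0, 0, 0],
  ],
)

```text
time_s: 8.2
eef_pos: [0.5417, -0.0681, 0.1506]
tcp_rot: [[-0.192, 0.981, -0.002], [0.981, 0.192, 0.001], [0.001, -0.001, -1.0]]
ft_force: [-0.5, -0.1, -0.3]
width: 0.003
grasp_force: 0.0
```

Run:
```python
from station import snapshot
import cv2,numpy as np
a,b=snapshot('scene'),snapshot('top')
x=cv2.resize(a['frame'][100:300,150:400],None,fx=1.6,fy=2.2);y=cv2.resize(b['frame'][130:250,170:370],(400,440))
cv2.imwrite('pics/s5.png',np.hstack([x,y]))
```

```text
(no output)
```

View pics/s5.png

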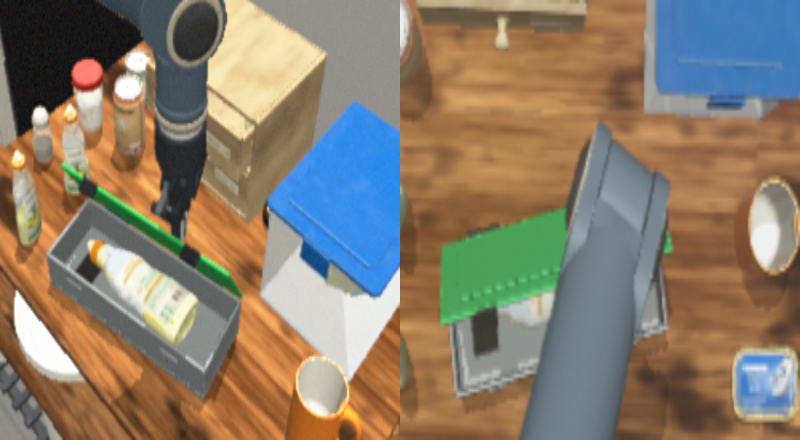

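The lid is about half over and follows the fingertip. I'll continue along the arc.

Emit:
step_arm(
  plan=[
    [-0.165, -0.033, -0.12, 0, 0, 0],
    [-0.165, -0.033, -0.12, 0, 0, 0],
    [-0.14, -0.028, -0.139, 0, 0, 0],
    [-0.14, -0.028, -0.139, 0, 0, 0],
    [-0.111, -0.022, -0.165, 0, 0, 0],
    [-0.111, -0.022, -0.165, 0, 0, 0],
    [-0.076, -0.015, -0.184, 0, 0, 0],
    [-0.076, -0.015, -0.184, 0, 0, 0],
    [0, 0, 0, 0, 0, 0],
  ],
)

```text
time_s: 9.2
eef_pos: [0.4928, -0.0772, 0.0887]
tcp_rot: [[-0.193, 0.981, -0.003], [0.981, 0.193, 0.0], [0.001, -0.003, -1.0]]
ft_force: [0.2, 0.7, 0.6]
width: 0.003
grasp_force: 0.0
```

Emit:
step_arm(
  plan=[
    [-0.033, -0.007, -0.12, 0, 0, 0],
    [-0.033, -0.007, -0.12, 0, 0, 0],
    [0, 0, -0.06, 0, 0, 0],
    [0, 0, -0.04, 0, 0, 0],
    [0, 0, 0, 0, 0, 0],
  ],
)

```text
time_s: 9.7
eef_pos: [0.491, -0.0779, 0.0729]
tcp_rot: [[-0.194, 0.981, -0.0], [0.981, 0.194, 0.0], [0.0, -0.0, -1.0]]
ft_force: [0.0, 0.0, -0.6]
width: 0.002
grasp_force: 0.0
```

Emit:
step_arm(
  plan=[
    [0, 0, -0.04, 0, 0, 0],
    [0, 0, -0.04, 0, 0, 0],
    [0, 0, -0.04, 0, 0, 0],
    [0, 0, 0, 0, 0, 0],
  ],
)

```text
time_s: 10.1
eef_pos: [0.4912, -0.078, 0.0682]
tcp_rot: [[-0.193, 0.981, -0.0], [0.981, 0.193, 0.002], [0.002, 0.0, -1.0]]
ft_force: [-4.1, 0.9, 14.6]
width: -0.003
grasp_force: 6.9
```

There is firm contact at z 0.068 and 15 N, so the lid is down on the rim. I'll retreat and check.

Emit:
step_arm(
  plan=[
    [0, 0, 0.3, 0, 0, 0],
    [0, 0, 0.6, 0, 0, 0],
    [0, -0.3, 0.8, 0, 0, 0],
    [0, -0.8, 0.4, 0, 0, 0],
    [0, -0.8, 0.4, 0, 0, 0],
    [0, -0.8, 0, 0, 0, 0],
    [0, -0.8, 0, 0, 0, 0],
    [0, -0.8, 0, 0, 0, 0],
    [0, 0, 0, 0, 0, 0],
  ],
)

```text
time_s: 11.0
eef_pos: [0.4893, -0.2998, 0.1936]
tcp_rot: [[-0.185, 0.983, 0.001], [0.983, 0.185, -0.005], [-0.006, 0.0, -1.0]]
ft_force: [-0.4, 0.2, -0.2]
width: 0.001
grasp_force: 0.0
```

Run:
```python
from station import snapshot
import cv2,numpy as np
a,b=snapshot('scene'),snapshot('top')
x=cv2.resize(a['frame'][150:300,150:350],None,fx=2,fy=2.9);y=cv2.resize(b['frame'][130:250,170:370],(400,435))
cv2.imwrite('pics/s6.png',np.hstack([x,y]))
```

```text
(no output)
```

View pics/s6.png

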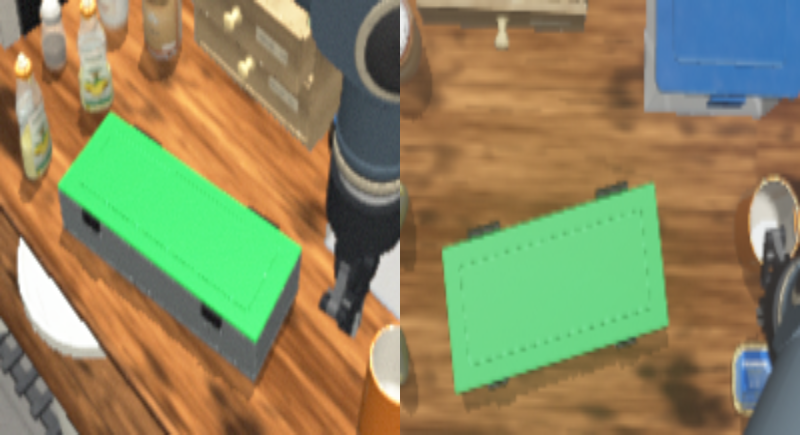

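The lid lies flush on the case all round with its latch tabs over the keepers (90,220) and (212,313). The arm is clear and the mug and tin have not moved.

```bash
python3 -c "
from station import manip
print(manip.job_done())"
```

```text
the job is handed in; nothing more can be done
None
```

I pushed the bottle flat in the case with its neck at the pad and pushed the lid shut, then handed the job in at about 11 s; the hand-in gave no verdict, but pictures showed the bottle flat before closing and the lid flush after.

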